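Close the ink carrier: lid on, four side clips down

TASK

Put the loose lid onto the open ink box so that it sits fully down on the rim all round (either way round will do), then fold down all four of its side clips until each snaps home under its catch on the box. Do not shift the red tin, the wooden rubbing disc or the small red-lidded paste pot standing nearby.

Things in the scene. Friction and masses are not known exactly. Their poses are not given: they have to be found in the camera images.
- ink_box: Open clear plastic box that does not move, ink tins inside. Stands on flat cardboard, 3 mm over the table. Origin: centre of its underside; x along its short side, y along its long side, z up. Walls 122 (x) x 168 (y) mm outside, 4 mm thick, rim 80 mm high with a flange 134 x 180 mm. Mid-wall on each of the four sides, 21 mm under the rim, a catch sticks out 8 mm.
- box_rim (a point): Centre of the box's mouth, level with the top of the rim (80 mm over the box's underside). The mouth inside the walls is 114 x 160 mm. Axes as the box.
- lid_grip (a point): Centre of the blue handle's grip bar on the light grey loose lid (0.4 to 0.6 kg, 140 x 186 mm). Bar along the lid's y, 18 mm wide (x), 16 high, 172 long, a post at each end (70 to 86 mm out), 54 mm free under it; its centre is 62 mm over the lid's top face, 86 mm over the skirt's bottom. Beside the short ends an upright hand would hit the handle: lean outward. x: short side, z up.
- lid_seat (a point): Centre of the lid's underside (top face 8 mm higher, handle bar centre 70 mm higher). Seated, it lies on box_rim. A tapered skirt goes 16 mm down from here: 1.5 mm play on each side in the box's mouth at its root, about 5 mm at its lower edge. Axes as the lid; the lid also fits turned by half a turn.
- clip_near (a joint): Angle of the blue clip hinged on the middle of the lid's -x long side: 0 stands straight out level, negative is raised, +1.571 is folded fully down against the box. Stays where left (friction 0.03 N m). On a seated lid its inner bead meets the catch at about 1.3; pushed on with about 5 N near its free end it snaps past at about 1.45 and stays at 1.571.
- clip_near_hinge (a point): Middle of the hinge line of that clip, on the middle of the lid's -x long side, 4 mm over the lid's underside (72 mm out from the lid's centre). The clip is 70 mm wide along the hinge, 40 mm long outward from it, 3.5 mm thick. Axes turn with the clip: x points from the hinge to its free end, z is its outer (pressed) face.
- clip_far (a joint): Angle of the blue clip hinged on the middle of the lid's +x long side: 0 stands straight out level, negative is raised, +1.571 is folded fully down against the box. Stays where left (friction 0.03 N m). On a seated lid its inner bead meets the catch at about 1.3; pushed on with about 5 N near its free end it snaps past at about 1.45 and stays at 1.571.
- clip_far_hinge (a point): Middle of the hinge line of that clip, on the middle of the lid's +x long side, 4 mm over the lid's underside (72 mm out from the lid's centre). The clip is 70 mm wide along the hinge, 40 mm long outward from it, 3.5 mm thick. Axes turn with the clip: x points from the hinge to its free end, z is its outer (pressed) face.
- clip_left (a joint): Angle of the blue clip hinged on the middle of the lid's +y short end: 0 stands straight out level, negative is raised, +1.571 is folded fully down against the box. Stays where left (friction 0.03 N m). On a seated lid its inner bead meets the catch at about 1.3; pushed on with about 5 N near its free end it snaps past at about 1.45 and stays at 1.571.
- clip_left_hinge (a point): Middle of the hinge line of that clip, on the middle of the lid's +y short end, 4 mm over the lid's underside (95 mm out from the lid's centre). The clip is 60 mm wide along the hinge, 40 mm long outward from it, 3.5 mm thick. Axes turn with the clip: x points from the hinge to its free end, z is its outer (pressed) face.
- clip_right (a joint): Angle of the blue clip hinged on the middle of the lid's -y short end: 0 stands straight out level, negative is raised, +1.571 is folded fully down against the box. Stays where left (friction 0.03 N m). On a seated lid its inner bead meets the catch at about 1.3; pushed on with about 5 N near its free end it snaps past at about 1.45 and stays at 1.571.
- clip_right_hinge (a point): Middle of the hinge line of that clip, on the middle of the lid's -y short end, 4 mm over the lid's underside (95 mm out from the lid's centre). The clip is 60 mm wide along the hinge, 40 mm long outward from it, 3.5 mm thick. Axes turn with the clip: x points from the hinge to its free end, z is its outer (pressed) face.
- red_tin: Bystander: red and white ink tin, 68 mm across, 51 mm high, loose. Origin: centre of its underside.
- rubbing_disc: Bystander: round wooden rubbing disc with a knob, 108 mm across, 48 mm high, loose. Origin: centre of its underside.
- paste: Bystander: small pot with a red lid, 58 mm across, 50 mm high, loose. Origin: centre of its underside.

How it is judged:
By the outcome, as a careful person would: the job done as asked, in the order asked, and still so for the second after the job is handed in, with the robot touching nothing.
It also fails if it takes over 64 s, if anything falls off the work surface, if the arm or the gripper's body presses on something with over 40 N, if the wrist force passes 120 N, or if a joint passes its speed limit or range.

ROBOT

A 7-joint arm with a two-finger parallel gripper is mounted at the origin on a cart in front of the work surface, level with it; the furniture and walls round the work are solid. World frame = base frame: x ahead of the robot, y to its left, z up, the work surface at z = 0. Lengths are in m, angles in rad, forces in N, time in s.
With the tool pointing down it reaches from about 0.4 to 0.85 m from the base axis. Payload 4.4 kg.
Tool frame: the origin (TCP) lies at the very end of the fingers, on their centre line; the grasp point (between the pads) lies 19 mm behind it; x points along the fingers, y is the direction in which the jaws open and shut, and the axes are right-handed (so a half turn about x gives the same grasp; the last joint's range is limited). The gripper opens to 94 mm and grips with 3 to 60 N. Pads are 16 mm wide; open, the fingers measure 119 mm over their backs; the gripper's body (75 mm by 177 mm) begins 78 mm behind the grasp point.
Start: joints at [-1.345, 0.628, 0.038, 1.517, -0.027, 0.996, -0.02], TCP at [0.187, 0.623, 0.205] pointing down, gripper open.
Joint ranges: [-3.06, 3.06], [-0.37, 2.12], [-1.25, 1.32], [0.18, 2.47], [-1.1, 4.24], [0.23, 1.98], [-2.94, 2.94]. Speed limits (rad/s): [2.57, 2.57, 3.14, 3.14, 3.14, 3.14, 3.14].

INTERFACE

Orientations are given as a unit quaternion [x, y, z, w].
In Python, from cell import robot gives the robot as it stands.
- The arm moves only by the tool drive_tool, never from a script. Its argument "deltas" is one flat list of numbers, 6 for each row, row after row: the shift along the world's x, y, z in cm, then the turn, a rotation vector about the world's x, y, z in degrees. In form: [tx, ty, tz, wx, wy, wz, tx, ty, tz, wx, wy, wz, ...]. A call has 1 to 10 rows; each row is the pose to reach, as a shift and turn from the pose commanded when the call began; what a row does not reach only later rows make up. A row lasts 1/10 s, in which the tool goes at most 50 mm and 8.59 degrees, less where a joint would pass 70% of its speed; a pose out of reach is approached as far as the arm can. A call with a gripper value outside its range is refused whole. "claw" is the opening in per cent of the stroke, from 0 (shut) to 100 (fully open), set as the call begins (left out, the last holds). The fingers move at their own pace and stop on an object; the grip force is fixed at half the most. Time passes only in rows, so rows that repeat a pose let the fingers close. It gives the time, the measured TCP pose, the force and the opening at its end, in the units of the state.
- robot.read_state(): the state, without advancing time (a new reading comes with each control period).
- robot.read_camera(name): name is "side" or "top"; returns (picture, depth): 480x640x3 uint8, red, green, blue; 480x640 float32, m along the optical axis (not along the pixel's ray), 0 where there is no reading.
- robot.get_calibration(name): a dict with "fovy" (degrees; the focal length in pixels is half the picture's height over the tangent of half this angle, whatever the lens; pixels are square), "cx", "cy" (the principal point, pixels), "extrinsics" (4x4, takes a point from world to camera coordinates). Camera axes: x right, y down, z forward; pixel columns grow to the right and rows downward; lengths in m; the calibration is good to about 2 mm. A picture is of the moment at which its call begins. get_calibration takes no time and is no camera call.
- robot.close_job(): hands the job in, once; it reports no verdict.
The state is a dict: "clock": time; "joint_positions": joint angles; "joint_vel": joint speeds; "effort": joint torques, N m; "tool_pos": TCP position; "orientation": TCP orientation; "contact_force": force on the tool from outside, world axes, zero at the start; "torque": the same for the moment, N m; "finger_gap": opening from 0.0 (shut) to 1.0 (fully open).
Only numpy, scipy, OpenCV 4.12 (cv2) and the standard library are available. Lean on these libraries where they do the work, as an engineer would, in place of code of your own. Each camera call takes 0.05 s, during which the arm holds its last target. There are 200 camera calls.

## Working session

There is one attempt and no reset: what is moved stays moved. The work goes in short steps, Python scripts to look and compute and a tool call to move; the robot and the scene stay as the last step left them, time stands still between calls to the robot, and variables do not carry over. Pictures are saved under pics/ and viewed, about 8 in all and at most 12, crops included, and the job is handed in when it is done.

Besides the shell and the picture viewer there is one more tool, called after "Call:" as a command line: name --argument value ..., lists and objects as JSON in quotes. drive_tool: Moves the arm, as the interface text tells. Its arguments: {"type":"object","properties":{"deltas":{"type":"array","items":{"type":"number"}},"claw":{"type":"number"}},"required":["deltas"]}

```bash
ls; mkdir -p pics; cat > h.py <<'E'
import numpy as np, cv2
from cell import robot
def cam(n):
    p,d=robot.read_camera(n); c=robot.get_calibration(n); return p,d,c
def pts(d,c):
    f=240/np.tan(np.radians(c['fovy'])/2); v,u=np.mgrid[:480,:640]
    P=np.stack([(u-c['cx'])/f*d,(v-c['cy'])/f*d,d,np.ones_like(d)],-1)
    return (P@np.linalg.inv(np.array(c['extrinsics'])).T)[...,:3]
def save(n,p): cv2.imwrite('pics/'+n+'.png',p[...,::-1])
E
python3 - <<'E'
from h import *
for n in('top','side'):
    p,d,c=cam(n); save(n+'0',p); np.savez(n+'0.npz',p=p,d=d); print(n,c['fovy'],c['cx'],c['cy'],np.round(np.linalg.inv(np.array(c['extrinsics'])),3).tolist())
s=robot.read_state();print(s)
E
```

```text
pics
top 48.883979226836445 322.6758378391614 234.90644036343087 [[0.026, -0.996, 0.082, 0.449], [-1.0, -0.026, 0.0, -0.157], [0.002, -0.082, -0.997, 1.311], [0.0, 0.0, 0.0, 1.0]]
side 52.68272956814945 320.0496315462506 244.74278729683738 [[0.998, -0.026, 0.055, 0.509], [-0.061, -0.464, 0.884, -1.21], [0.002, -0.885, -0.465, 0.638], [0.0, 0.0, 0.0, 1.0]]
{'clock': 0.1, 'joint_positions': array([-1.34480895,  0.62923473,  0.03843556,  1.51824007, -0.02696809,
        0.9963557 , -0.0199847 ]), 'joint_vel': array([-6.32381184e-04, -1.51780676e-03, -1.12119760e-03, -2.47750179e-03,
       -3.03531273e-04,  2.43210007e-04,  5.10523857e-06]), 'effort': array([ 2.80970453e-03, -5.50788188e+01,  1.14729691e+00, -1.87114888e+01,
       -5.22638205e-02,  1.92034675e-02,  2.96835435e-05]), 'tool_pos': array([0.18678241, 0.62195177, 0.20466714]), 'orientation': array([ 0.10217906,  0.69967184, -0.10338604,  0.69952132]), 'contact_force': array([ 1.05818769, -0.15469264,  0.02657337]), 'torque': array([ 0.0076907 ,  0.03067966, -0.0184439 ]), 'finger_gap': 0.9998537117166896}
```

View pics/top0.png

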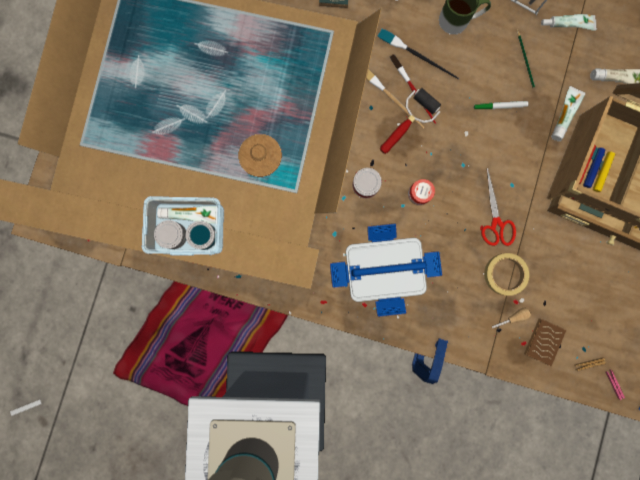

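View pics/side0.png

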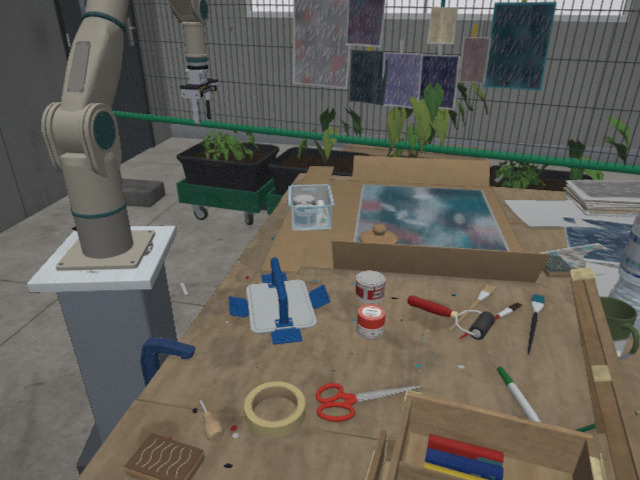

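The top view shows the box near px (183,226) and the lid near (387,269), with its blue bar running across and its four blue clips out. The disc is at (261,156), the tin at (367,182) and the paste at (422,191). The side view agrees.

```bash
cat >> h.py <<'E'
def rect(P,name):
    r=cv2.minAreaRect((P[:,:2]*1000).astype(np.float32)); print(name,len(P),'c',np.round(r[0],1),'size',np.round(r[1],1),'ang',round(r[2],1),'z',np.round(np.percentile(P[:,2],[5,50,95])*1000,1))
    return r
def blue(p):
    h=cv2.cvtColor(p,cv2.COLOR_RGB2HSV); return (h[...,0]>100)&(h[...,0]<125)&(h[...,1]>140)&(h[...,2]>60)
E
python3 - <<'E'
from h import *
for n in('top','side'):
    z=np.load(n+'0.npz');p,d=z['p'],z['d'];c=robot.get_calibration(n);P=pts(d,c)
    X=P[...,0];Y=P[...,1];Z=P[...,2]
    lid=(abs(X-.40)<.15)&(abs(Y+.31)<.16)&(d>0)&(X>.2)
    b=blue(p)&lid
    rect(P[b&(Z>.07)],n+' bar')
    k,l,s,_=cv2.connectedComponentsWithStats((b&(Z<.07)).astype(np.uint8))
    for i in range(1,k):
        if s[i,4]>40: rect(P[l==i],n+' clip')
    hsv=cv2.cvtColor(p,cv2.COLOR_RGB2HSV)
    rect(P[lid&(hsv[...,1]<40)&(hsv[...,2]>150)&(Z>.012)&(Z<.05)],n+' lidtop')
    box=(abs(X-.46)<.15)&(abs(Y-.17)<.16)&(d>0)
    Q=P[box&(Z>.07)&(Z<.1)];
    if len(Q):rect(Q,n+' rim')
    for nm,x,y in(('disc',.6,0),('tin',.55,-.25),('paste',.55,-.38)):
        Q=P[(np.hypot(X-x,Y-y)<.08)&(Z>.02)&(d>0)&(Z<.08)]
        if len(Q):rect(Q,n+' '+nm)
E
```

```text
top bar 478 c [ 476.6 -312. ] size [ 17.8 172.8] ang 7.8 z [89.1 93.9 97.8]
top clip 45 c [ 546.5 -298.2] size [ 5.5 56.5] ang 2.1 z [19.3 23.7 27.7]
top clip 364 c [ 491.1 -424.4] size [57.4 41.2] ang 8.2 z [17.9 21.9 26.6]
top clip 376 c [ 460.9 -199.5] size [57.  40.1] ang 8.3 z [16.7 21.  26.3]
top clip 50 c [ 466.  -236.6] size [31.8 23. ] ang 10.1 z [23.5 28.4 46.4]
top clip 446 c [ 386.8 -323.7] size [38.5 68.2] ang 7.8 z [21.6 27.9 34.9]
top clip 214 c [ 277.9 -444.4] size [21.6 61.9] ang 75.1 z [14.8 22.3 28.9]
top lidtop 3469 c [ 476.4 -311.9] size [139.1 185. ] ang 7.6 z [19.7 24.4 28.7]
top rim 801 c [553.3 175.8] size [112.2 182.4] ang 0.2 z [73.8 83.7 88. ]
top tin 1416 c [ 529.4 -264.9] size [ 97.4 136.2] ang 9.6 z [21.2 25.5 36.4]
top paste 1243 c [ 519.1 -362. ] size [157.4  84.8] ang 59.9 z [21.  24.8 33.4]
side bar 376 c [ 475.5 -318.4] size [ 17.5 170.2] ang 7.6 z [75.9 94.6 96.7]
side clip 115 c [ 446.9 -220.2] size [24.1 68.9] ang 11.2 z [20.3 23.2 47.7]
side clip 42 c [ 545.4 -284.6] size [ 7.5 90.5] ang 3.4 z [22.3 24.7 27.2]
side clip 313 c [ 386.  -328.5] size [38.1 71. ] ang 8.4 z [23.9 28.5 35.1]
side clip 182 c [ 484.1 -392. ] size [32.3 21.3] ang 9.8 z [27.4 39.9 66. ]
side clip 375 c [ 489.4 -428.1] size [57.2 41.8] ang 10.0 z [20.9 23.  25. ]
side clip 156 c [ 279.  -453.4] size [22.  57.2] ang 85.3 z [ 5.3 16.8 24.5]
side lidtop 2287 c [ 474.6 -316.4] size [136.8 183.7] ang 7.5 z [22.5 25.5 27.6]
side rim 452 c [554.5 172.5] size [110.6 188.5] ang 0.0 z [71.3 81.4 86.8]
side tin 815 c [ 533.1 -262.8] size [ 88.2 137.6] ang 7.1 z [22.6 26.1 37.6]
side paste 1365 c [ 520.3 -362.3] size [157.5  83.8] ang 59.4 z [21.8 25.6 62.8]
```

```bash
python3 - <<'E'
from h import *
from scipy.spatial.transform import Rotation as R
for n in('top','side'):
    z=np.load(n+'0.npz');p,d=z['p'],z['d'];c=robot.get_calibration(n);P=pts(d,c)
    X=P[...,0];Y=P[...,1];Z=P[...,2]
    m=(abs(X-.57)<.12)&(abs(Y-.17)<.13)&(Z>.072)&(Z<.095)&(d>0)
    k,l,s,_=cv2.connectedComponentsWithStats(m.astype(np.uint8));i=1+np.argmax(s[1:,4])
    rect(P[l==i],n+' rim')
    for nm,x,y in(('disc',.72,0),('tin',.65,-.26),('paste',.64,-.39)):
        m=(np.hypot(X-x,Y-y)<.075)&(Z>.04)&(d>0)&(Z<.08)
        if m.any():rect(P[m],n+' '+nm)
    if n=='top': save('top_crop',cv2.resize(p[180:280,110:260],None,fx=5,fy=5,interpolation=2))
print(R.from_quat(robot.read_state()['orientation']).as_matrix().round(3))
E
```

```text
top rim 1185 c [564.9 176. ] size [135.4 182.1] ang 0.1 z [75.6 83.8 87.9]
top disc 229 c [751.1   6.1] size [39.9 39.6] ang 6.5 z [46.  53.5 58.6]
top tin 628 c [ 652.6 -274.3] size [141.5  67.8] ang 23.2 z [44.9 50.2 54.5]
top paste 455 c [ 667.1 -393.8] size [55.5 57.5] ang 6.3 z [45.6 50.6 55. ]
side rim 535 c [566.  172.5] size [188.5 133. ] ang 89.8 z [72.9 83.1 86.8]
side disc 114 c [749.3  -1.1] size [35.9 38.2] ang 13.5 z [42.1 52.8 57.3]
side tin 469 c [ 652.  -275.7] size [140.9  69.1] ang 21.6 z [41.5 50.2 53.7]
side paste 478 c [ 666.2 -398.1] size [57.4 56. ] ang 84.1 z [42.2 51.1 53.3]
[[-0.     0.288  0.958]
 [-0.002  0.958 -0.288]
 [-1.    -0.002  0.   ]]
```

View pics/top_crop.png

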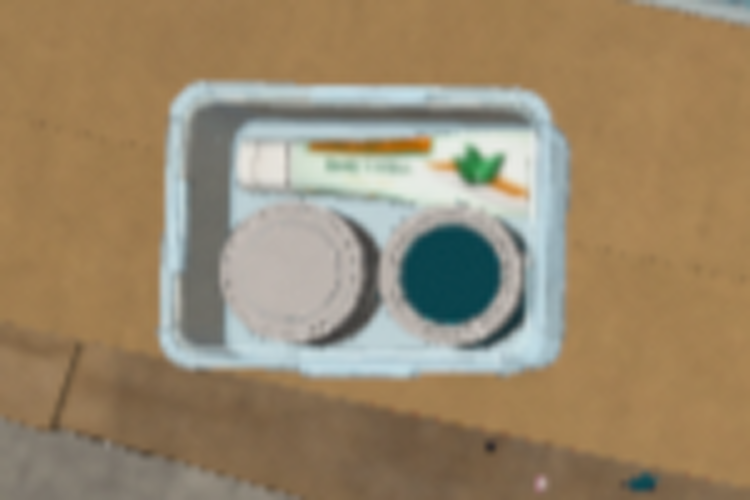

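Call:
drive_tool --deltas '[4.3, -3.7, 0.5, 0, 0, -6.5, 8.3, -7.2, 0.5, 0, 0, -13, 12.3, -10.7, 0.5, 0, 0, -19.5, 16.3, -14.7, 0.5, 0, 0, -26, 19.8, -18.2, 0.5, 0, 0, -32.5, 23.3, -22.2, 0.5, 0, 0, -39, 25.8, -26.7, 0.5, 0, 0, -45.5, 28.3, -31.2, 0.5, 0, 0, -52, 30.3, -35.7, 0.5, 0, 0, -58.5, 31.8, -40.2, 0.5, 0, 0, -65.5]' --claw 60

```text
clock: 1.1
tool_pos: [0.4982, 0.2386, 0.2102]
orientation: [0.466, 0.532, -0.466, 0.532]
contact_force: [0.5, 1.0, -0.4]
finger_gap: 0.6
```

Call:
drive_tool --deltas '[0, -5, 0, 0, 0, 0, 0, -10, 0, 0, 0, 0, 0, -15, 0, 0, 0, 0, 0, -20, 0, 0, 0, 0, -0.5, -25, 0, 0, 0, 0, -1, -30, 0, 0, 0, 0, -1.5, -35, 0, 0, 0, 0, -2, -40, 0, 0, 0, 0, -2.5, -45, 0, 0, 0, 0, -2.9, -50, 0, 0, 0, 0]'

```text
clock: 2.1
tool_pos: [0.4677, -0.2598, 0.2103]
orientation: [0.465, 0.533, -0.465, 0.533]
contact_force: [0.7, 0.0, 0.6]
finger_gap: 0.601
```

Call:
drive_tool --deltas '[0, -3.4, 0, 0, 0, 0, 0, -3.4, -4, 0, 0, 0, 0, -3.4, -4, 0, 0, 0]'

```text
clock: 2.4
tool_pos: [0.4652, -0.2911, 0.1668]
orientation: [0.465, 0.535, -0.466, 0.529]
contact_force: [-0.1, 1.5, -0.2]
finger_gap: 0.6
```

```bash
python3 - <<'E'
from h import *
from scipy.spatial.transform import Rotation as R
s=robot.read_state();print(s['tool_pos'].round(4),s['joint_positions'].round(2),s['contact_force'].round(1));print(R.from_quat(s['orientation']).as_matrix().round(3))
E
```

```text
[ 0.4652 -0.2911  0.1668] [ 0.27  0.56  0.36  1.84 -0.27  0.79  0.91] [-0.1  1.5 -0.2]
[[-0.008  0.991  0.133]
 [ 0.004  0.133 -0.991]
 [-1.    -0.007 -0.005]]
```

Call:
drive_tool --deltas '[0, 0, 0, 0, 0, 0, 0, 0, 0, 0, 0, 0, 0, 0, 0, 0, 0, 0]'

```text
clock: 2.7
tool_pos: [0.4695, -0.2916, 0.1718]
orientation: [0.465, 0.532, -0.464, 0.534]
contact_force: [0.4, 0.2, 0.3]
finger_gap: 0.596
```

Call:
drive_tool --deltas '[0.6, -2.2, -2, 0, 0, 0, 0.6, -2.2, -5, 0, 0, 0, 0.6, -2.2, -8, 0, 0, 0, 0.6, -2.2, -10.5, 0, 0, 0, 0.6, -2.2, -10.5, 0, 0, 0, 0.6, -2.2, -10.5, 0, 0, 0]'

```text
clock: 3.3
tool_pos: [0.4751, -0.3142, 0.0664]
orientation: [0.465, 0.533, -0.465, 0.533]
contact_force: [-0.4, -0.2, 0.5]
finger_gap: 0.599
```

Call:
drive_tool --deltas '[0, 0, 0, 0, 0, 0, 0, 0, 0, 0, 0, 0, 0, 0, 0, 0, 0, 0, 0, 0, 0, 0, 0, 0, 0, 0, 0, 0, 0, 0]' --claw 0

```text
clock: 3.8
tool_pos: [0.4746, -0.3142, 0.0658]
orientation: [0.465, 0.533, -0.465, 0.533]
contact_force: [-0.4, 1.1, 1.1]
finger_gap: 0.208
```

Call:
drive_tool --deltas '[0, 0, 0.5, 0, 0, 0, 0, 0, 2, 0, 0, 0, 0, 0, 5, 0, 0, 0, 0, 0, 9, 0, 0, 0, 0, 0, 13, 0, 0, 0, 0, 0, 13, 0, 0, 0]'

```text
clock: 4.4
tool_pos: [0.4769, -0.3165, 0.2003]
orientation: [0.465, 0.529, -0.465, 0.536]
contact_force: [1.2, -1.6, -4.9]
finger_gap: 0.187
```

Call:
drive_tool --deltas '[0.4, 2, 0, 0, 0, -0.6, 1, 6, 0, 0, 0, -1.2, 1.9, 10.5, 0, 0, 0, -2, 2.7, 15, 0, 0, 0, -2.8, 3.5, 19.5, 0, 0, 0, -3.6, 4.4, 24, 0, 0, 0, -4.4, 5.2, 28.5, 0, 0, 0, -5.2, 6.0, 33, 0, 0, 0, -6, 6.8, 37.5, 0, 0, 0, -6.8, 7.6, 42, 0, 0, 0, -7.6]'

```text
clock: 5.4
tool_pos: [0.5491, 0.1076, 0.194]
orientation: [0.498, 0.501, -0.5, 0.5]
contact_force: [0.8, 0.3, -4.5]
finger_gap: 0.192
```

Call:
drive_tool --deltas '[0.7, 4, 0, 0, 0, 0, 1.2, 6.5, 0, 0, 0, 0, 1.2, 7, 0, 0, 0, 0, 1.2, 7, 0, 0, 0, 0, 1.2, 7, 0, 0, 0, 0, 1.2, 7, 0, 0, 0, 0]'

```text
clock: 6.0
tool_pos: [0.5622, 0.1736, 0.1953]
orientation: [-0.499, -0.5, 0.5, -0.5]
contact_force: [0.4, 0.6, -4.7]
finger_gap: 0.19
```

```bash
cat > m.py <<'E'
from h import *
from scipy.spatial.transform import Rotation as R
import sys
s=robot.read_state();print(s['tool_pos'].round(4),s['contact_force'].round(1));print(R.from_quat(s['orientation']).as_matrix().round(3))
for n in('top','side'):
    p,d,c=cam(n);P=pts(d,c);X=P[...,0];Y=P[...,1];Z=P[...,2]; save(n+sys.argv[1],p); np.savez(n+sys.argv[1],p=p,d=d)
    zs=float(sys.argv[2]) # expected lid top z
    near=(abs(X-.565)<.16)&(abs(Y-.175)<.18)&(d>0); hsv=cv2.cvtColor(p,cv2.COLOR_RGB2HSV)
    m=near&(hsv[...,1]<40)&(hsv[...,2]>130)&(abs(Z-zs)<.014)
    Q=P[m]; rect(Q,n+' lidtop')
    A=np.c_[Q[:,:2]-[.565,.175],np.ones(len(Q))];print('plane slope x,y',np.linalg.lstsq(A,Q[:,2],rcond=None)[0].round(4))
    b=near&blue(p); rect(P[b&(Z>zs+.05)&(Z<zs+.08)],n+' bar')
    k,l,st,_=cv2.connectedComponentsWithStats((b&(Z<zs+.04)).astype(np.uint8))
    for i in range(1,k):
        if st[i,4]>60: rect(P[l==i],n+' clip')
E
python3 m.py 1 .158
```

```text
[0.5622 0.1736 0.1953] [ 0.4  0.6 -4.7]
[[-0.001  1.     0.   ]
 [-0.001  0.    -1.   ]
 [-1.    -0.001  0.001]]
top lidtop 2505 c [563.5 175.7] size [138.4 186.3] ang 0.0 z [149.6 153.8 157.6]
plane slope x,y [0.0043 0.0031 0.1539]
top bar 291 c [562.8 136.5] size [95.  15.9] ang 89.4 z [217.8 223.5 227.4]
top clip 366 c [650.9 166.1] size [36.  50.1] ang 0.9 z [151.7 159.2 169.1]
top clip 462 c [563.1  61.7] size [58.3 40.3] ang 0.5 z [148.  151.7 155.6]
top clip 97 c [563.   97.9] size [21.1 32.9] ang 86.1 z [155.4 159.1 193.1]
top clip 490 c [472.9 174.7] size [37.5 69.7] ang 1.2 z [152.  157.4 163.9]
side lidtop 778 c [563.5 168.2] size [184.  136.2] ang 90.0 z [152.1 155.3 157.3]
plane slope x,y [0.0051 0.004  0.1552]
side bar 115 c [562.7 164.9] size [ 17.2 163.4] ang 1.1 z [211.3 224.4 226.8]
side clip 115 c [651.9 172.3] size [35.8 78.3] ang 0.7 z [154.5 161.2 170.4]
side clip 112 c [471.8 170.9] size [35.6 71.6] ang 0.2 z [153.4 158.6 164. ]
side clip 79 c [562.2  89.2] size [13.6 31. ] ang 86.7 z [158.  170.8 195. ]
side clip 130 c [562.2  56.4] size [57.  41.2] ang 1.4 z [144.  152.6 155. ]
```

View pics/side1.png

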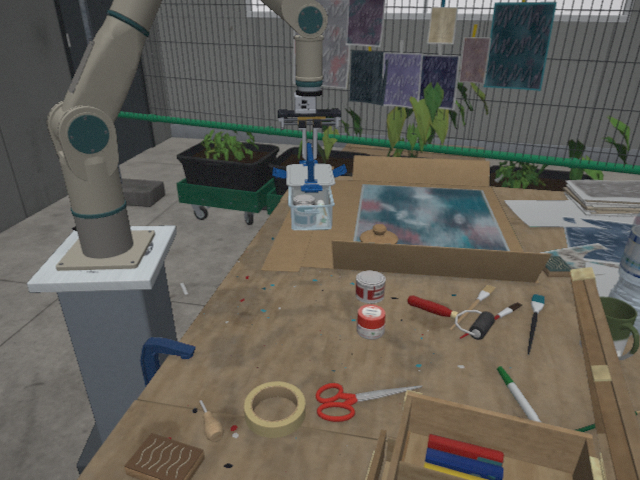

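The side view shows the lid held level above the box. In the top view the lid has to shift about +1.5 mm in x and +0.5 mm in y, with no turn.

Call:
drive_tool --deltas '[0.2, 0.1, -1.5, 0, 0, 0, 0.2, 0.1, -3, 0, 0, 0, 0.2, 0.1, -4.2, 0, 0, 0, 0.2, 0.1, -4.7, 0, 0, 0, 0.2, 0.1, -5.2, 0, 0, 0, 0.2, 0.1, -5.6, 0, 0, 0, 0.2, 0.1, -5.6, 0, 0, 0]'

```text
clock: 6.8
tool_pos: [0.5645, 0.1765, 0.1392]
orientation: [0.499, 0.501, -0.499, 0.501]
contact_force: [-0.2, -0.4, -4.6]
finger_gap: 0.189
```

Call:
drive_tool --deltas '[0, 0, -0.3, 0, 0, 0, 0, 0, -0.5, 0, 0, 0, 0, 0, -0.7, 0, 0, 0, 0, 0, -0.7, 0, 0, 0]'

```text
clock: 7.2
tool_pos: [0.5652, 0.1753, 0.1331]
orientation: [0.5, 0.5, -0.499, 0.501]
contact_force: [-0.1, -4.5, 2.1]
finger_gap: 0.19
```

Call:
drive_tool --deltas '[0, -0.1, 0, 0, 0, 0, 0, -0.15, -0.1, 0, 0, 0, 0, -0.15, -0.3, 0, 0, 0, 0, -0.15, -0.3, 0, 0, 0]'

```text
clock: 7.6
tool_pos: [0.5652, 0.1754, 0.133]
orientation: [0.5, 0.501, -0.498, 0.501]
contact_force: [-6.2, -4.2, 23.8]
finger_gap: 0.187
```

Call:
drive_tool --deltas '[0, 0, 0.2, 0, 0, 0, 0, 0, 0.2, 0, 0, 0, 0, 0, 0.2, 0, 0, 0]' --claw 50

```text
clock: 7.9
tool_pos: [0.5644, 0.1765, 0.1313]
orientation: [0.499, 0.501, -0.499, 0.501]
contact_force: [-0.2, 0.3, 0.4]
finger_gap: 0.411
```

Call:
drive_tool --deltas '[0, 0, 2, 0, 0, 0, 0, 0, 6, 0, 0, 0, -3, 0, 9, 0, 0, 9, -7, 0, 9, 0, 0, 18, -11, 0, 9, 0, 0, 27, -15, 0, 9, 0, 0, 36, -18, 0, 9, 0, 0, 45, -20, 0, 9, 0, 0, 54, -20, 0, 9, 0, 0, 54]'

```text
clock: 8.8
tool_pos: [0.3611, 0.1757, 0.2213]
orientation: [0.215, 0.675, -0.215, 0.673]
contact_force: [0.5, 0.8, -0.5]
finger_gap: 0.5
```

```bash
python3 m.py 2 .091; python3 -c "
from h import *
a=np.load('top2.npz')['p'][170:290,100:270];b=np.load('side2.npz')['p'][150:250,250:375]
save('both2',np.hstack([cv2.resize(a,(400,282)),cv2.resize(b,(352,282))]))"
```

```text
[0.3611 0.1757 0.2213] [ 0.5  0.8 -0.5]
[[-0.003  0.58   0.815]
 [ 0.     0.815 -0.58 ]
 [-1.    -0.001 -0.002]]
top lidtop 3841 c [563.5 177.6] size [187.9 145.1] ang 89.9 z [87.3 91.8 95.9]
plane slope x,y [0.0017 0.0012 0.0917]
top bar 566 c [566.6 177.6] size [ 18.4 172.5] ang 0.0 z [156.  161.3 165.1]
top clip 467 c [654.2 177.1] size [35.7 67.7] ang 1.6 z [ 89.   97.5 106.3]
top clip 384 c [566.  275.5] size [56.4 69. ] ang 0.8 z [84.4 88.8 98. ]
top clip 406 c [566.8  63.1] size [56.3 40.3] ang 0.5 z [85.1 89.4 93.4]
top clip 85 c [566.  100.5] size [22.1 32.8] ang 87.8 z [ 92.7  97.  124.2]
top clip 480 c [475.8 176.5] size [37.2 69.7] ang 1.4 z [ 88.5  95.  102.6]
side lidtop 844 c [565.6 174.3] size [138.3 189.5] ang 0.1 z [88.7 92.9 95.3]
plane slope x,y [0.0028 0.0136 0.0927]
side bar 137 c [565.9 169.7] size [ 17.6 170.1] ang 0.5 z [145.2 161.6 164.8]
side clip 95 c [653.3 168.6] size [33.4 62.8] ang 1.9 z [ 91.4  98.5 106.1]
side clip 119 c [475.8 175.3] size [36.5 74.3] ang 1.1 z [ 91.7  96.6 103.4]
side clip 62 c [565.9  90.8] size [10.5 28.8] ang 89.8 z [ 95.3 106.9 128.1]
side clip 134 c [566.1  59.5] size [43.5 54.3] ang 88.2 z [86.  90.2 92.1]
```

View pics/both2.png

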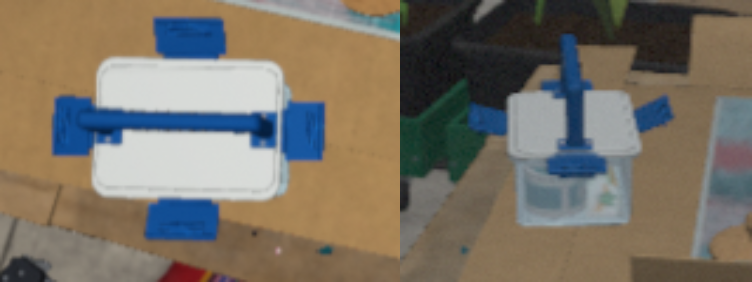

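The lid is seated: its top face is at 91.8 mm and level, with centre about (566,177). All four clips stand out. I'll start with the near clip.

Call:
drive_tool --deltas '[2, 0.1, 0, 0, 0, 7.1, 5, 0.1, -2, 0, 0, 14.2, 8, 0.1, -4, 0, 0, 21.3, 10.3, 0.1, -6.5, 0, 0, 28.4, 10.3, 0.1, -8.6, 0, 0, 35.4, 10.3, 0.1, -8.6, 0, 0, 35.4]' --claw 0

```text
clock: 9.5
tool_pos: [0.4663, 0.1754, 0.1326]
orientation: [0.003, 0.709, -0.004, 0.705]
contact_force: [-0.1, -0.4, 0.8]
finger_gap: 0.03
```

Call:
drive_tool --deltas '[0, 0, -2.5, 0, 0, 0, 0, 0, -4.5, 0, 0, 0, -0.1, 0, -6.3, 0, 0, 0, 0.3, 0, -7.1, 0, 0, 0, 0.8, 0, -7.7, 0, 0, 0, 1.4, 0, -8, 0, 0, 0, 1.8, 0, -8, 0, 0, 0, 2.1, 0, -8, 0, 0, 0, 2.4, 0, -8, 0, 0, 0, 2.4, 0, -8, 0, 0, 0]'

```text
clock: 10.5
tool_pos: [0.4813, 0.1762, 0.0553]
orientation: [0.001, 0.714, -0.003, 0.7]
contact_force: [-18.6, 1.7, 14.4]
finger_gap: 0.0
```

Call:
drive_tool --deltas '[-2.5, 0, 0, 0, 0, 0, -5, 0, 0.5, 0, 0, 0, -5, 0, 5, 0, 0, 0, -5, 0, 10, 0, 0, 0, -5, 0, 14, 0, 0, 0]'

```text
clock: 11.0
tool_pos: [0.443, 0.1767, 0.1987]
orientation: [0.004, 0.706, -0.002, 0.708]
contact_force: [1.5, 0.4, -0.1]
finger_gap: 0.005
```

```bash
python3 m.py 3 .091|grep -E 'clip|lidtop|^\['; python3 -c "
from h import *
a=np.load('top3.npz')['p'][170:290,100:270];b=np.load('side3.npz')['p'][150:250,250:375]
save('both3',np.hstack([cv2.resize(a,(400,282)),cv2.resize(b,(352,282))]))"
```

```text
[0.443  0.1767 0.1987] [ 1.5  0.4 -0.1]
[[ 0.004  0.008  1.   ]
top lidtop 3843 c [566.2 177.3] size [140.3 185.7] ang 0.3 z [87.4 91.8 95.9]
top clip 468 c [653.9 176.5] size [36.2 67.6] ang 2.1 z [ 89.9  97.5 106.9]
top clip 328 c [566.  283.3] size [56.8 53.1] ang 1.2 z [84.9 88.5 93.2]
top clip 404 c [566.5  63.3] size [55.8 40.5] ang 0.1 z [85.6 89.3 93.4]
top clip 84 c [566.5  99.8] size [21.7 32.7] ang 84.4 z [ 92.3  95.8 124.1]
top clip 73 c [492.8 175.7] size [ 3.6 62.8] ang 1.6 z [52.7 88.3 93.3]
side lidtop 857 c [566.4 172.3] size [186.5 139.6] ang 89.8 z [88.5 93.  95.1]
side clip 95 c [653.2 170.4] size [33.2 66.3] ang 1.0 z [ 91.   98.4 106. ]
side clip 65 c [568.2  94.5] size [24.1 28. ] ang 73.9 z [ 94.4 106.5 128.5]
side clip 131 c [566.1  60.3] size [44.7 54.2] ang 88.3 z [87.  90.2 92.3]
```

View pics/both3.png

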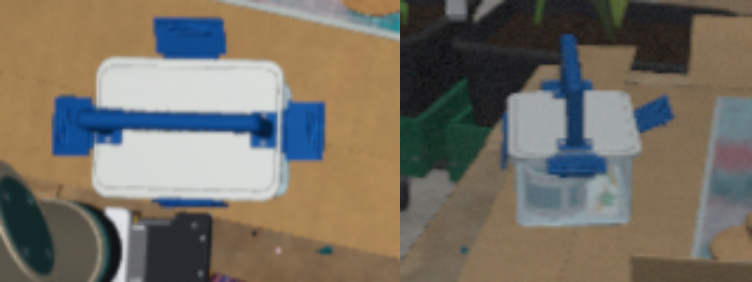

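The near clip now shows as a vertical strip only 3.6 mm deep (at 1.3 rad it would be about 11 mm), so it has snapped. Far clip next.

Call:
drive_tool --deltas '[3, 0, 0.5, 0, 0, 0, 7.5, 0, 0.5, 0, 0, 0, 12, 0, 0.5, 0, 0, 0, 16.5, 0, 0.5, 0, 0, 0, 21, 0, 0, 0, 0, 0, 22.5, 0, -3, 0, 0, 0, 22.5, 0, -6, 0, 0, 0, 22.5, 0, -6, 0, 0, 0, 22.5, 0, -6, 0, 0, 0]'

```text
clock: 12.0
tool_pos: [0.6663, 0.1762, 0.1353]
orientation: [0.003, 0.707, -0.003, 0.707]
contact_force: [1.0, 0.4, 1.1]
finger_gap: 0.003
```

Call:
drive_tool --deltas '[0.1, 0, -2.5, 0, 0, 0, 0.1, 0, -4.5, 0, 0, 0, 0.3, 0, -6.3, 0, 0, 0, -0.1, 0, -7.1, 0, 0, 0, -0.6, 0, -7.7, 0, 0, 0, -1.2, 0, -8, 0, 0, 0, -1.6, 0, -8, 0, 0, 0, -1.9, 0, -8, 0, 0, 0, -2.2, 0, -8, 0, 0, 0, -2.2, 0, -8, 0, 0, 0]'

```text
clock: 13.0
tool_pos: [0.647, 0.1763, 0.0568]
orientation: [0.003, 0.705, -0.002, 0.709]
contact_force: [4.9, -0.2, -2.0]
finger_gap: 0.008
```

Call:
drive_tool --deltas '[-0.2, 0, 0, 0, 0, 0, -0.4, 0, 0, 0, 0, 0, -0.5, 0, 0, 0, 0, 0]'

```text
clock: 13.3
tool_pos: [0.6467, 0.1762, 0.058]
orientation: [0.003, 0.702, -0.002, 0.712]
contact_force: [12.7, -1.0, -2.4]
finger_gap: 0.004
```

Call:
drive_tool --deltas '[2.5, 0, 0, 0, 0, 0, 4, 0, 4, 0, 0, 0, 4, 0, 9, 0, 0, -8, 4, 0, 14, 0, 0, -16, 3, 3, 17, 0, 0, -24, 0, 7, 17, 0, 0, -32, -3, 11, 17, 0, 0, -40, -6, 14.5, 17, 0, 0, -48, -8, 14.5, 17, 0, 0, -56, -8, 14.5, 17, 0, 0, -64]'

```text
clock: 14.3
tool_pos: [0.5546, 0.3241, 0.2258]
orientation: [0.377, 0.6, -0.377, 0.597]
contact_force: [0.2, -0.1, -0.5]
finger_gap: 0.0
```

Call:
drive_tool --deltas '[0, 0, 0, 0, 0, -8.5, 0, 0, 0, 0, 0, -17, 0, 0, 0, 0, 0, -26, 0, 0, 0, 0, 0, -26]'

```text
clock: 14.7
tool_pos: [0.5585, 0.3214, 0.2257]
orientation: [-0.502, -0.498, 0.502, -0.498]
contact_force: [-0.3, -0.3, -0.1]
finger_gap: 0.003
```

Call:
drive_tool --deltas '[0, 0, 0, -8, 0, 0, 0, 0, 0, -16, 0, 0, 0, 0, 0, -24, 0, 0, 0, 0, 0, -30, 0, 0, 0, 0, 0, -30, 0, 0]'

```text
clock: 15.2
tool_pos: [0.5568, 0.326, 0.2212]
orientation: [0.351, 0.355, -0.612, 0.613]
contact_force: [-0.9, 0.7, -0.4]
finger_gap: 0.009
```

```bash
python3 m.py 4 .091
```

```text
[0.5568 0.326  0.2212] [-0.9  0.7 -0.4]
[[-0.001  1.     0.005]
 [-0.501  0.003 -0.865]
 [-0.865 -0.003  0.501]]
top lidtop 3847 c [565.8 177.5] size [141.4 186.9] ang 0.2 z [87.6 92.  96.1]
plane slope x,y [0.0062 0.0014 0.092 ]
top bar 569 c [564.8 176.5] size [ 18.1 171.3] ang 0.4 z [155.4 161.7 165.7]
top clip 390 c [563.7 275. ] size [56.7 69.5] ang 0.5 z [84.6 89.2 97.4]
top clip 416 c [564.7  63.1] size [57.  40.1] ang 0.3 z [85.3 89.5 93.9]
top clip 78 c [564.  101.4] size [31.1 22.1] ang 3.7 z [ 92.3  96.5 124.7]
side lidtop 855 c [564.8 171.4] size [189. 137.] ang 89.6 z [89.  93.2 95.5]
plane slope x,y [0.0057 0.0141 0.093 ]
side bar 134 c [564.  170.8] size [ 17.6 171.1] ang 0.2 z [145.6 161.9 164.5]
side clip 73 c [563.1  90.3] size [14.1 29.3] ang 89.6 z [ 96.2 108.8 128.2]
side clip 131 c [563.3  57.3] size [44.3 54.5] ang 88.4 z [87.3 90.3 92.6]
```

Call:
drive_tool --deltas '[0.7, -0.6, -3, 0, 0, 0, 0.7, -1.2, -6, 0, 0, 0, 0.7, -2, -9.8, 0, 0, 0, 0.7, -2, -9.8, 0, 0, 0, 0.7, -2, -9.8, 0, 0, 0]'

```text
clock: 15.8
tool_pos: [0.5673, 0.2996, 0.1296]
orientation: [-0.357, -0.351, 0.614, -0.61]
contact_force: [0.2, 0.4, 0.9]
finger_gap: 0.006
```

Call:
drive_tool --deltas '[0, 0.3, -2.5, 0, 0, 0, 0, 0.3, -4.7, 0, 0, 0, 0, 0.3, -6.7, 0, 0, 0, 0, -0.2, -7.2, 0, 0, 0, 0, -0.7, -7.6, 0, 0, 0, 0, -1.2, -7.8, 0, 0, 0, 0, -1.6, -7.9, 0, 0, 0, 0, -1.9, -7.9, 0, 0, 0, 0, -2.2, -7.9, 0, 0, 0, 0, -2.2, -7.9, 0, 0, 0]'

```text
clock: 16.8
tool_pos: [0.567, 0.2805, 0.049]
orientation: [-0.357, -0.352, 0.613, -0.611]
contact_force: [0.3, 3.7, 1.0]
finger_gap: 0.005
```

Call:
drive_tool --deltas '[0, -0.3, 0, 0, 0, 0, 0, -0.6, 0, 0, 0, 0, 0, -0.8, 0, 0, 0, 0, 0, -0.8, 0, 0, 0, 0]'

```text
clock: 17.2
tool_pos: [0.5673, 0.2782, 0.0489]
orientation: [0.359, 0.354, -0.61, 0.611]
contact_force: [-2.3, 12.9, 4.9]
finger_gap: 0.004
```

Call:
drive_tool --deltas '[0, 3.5, 0.5, 0, 0, 0, 0, 5, 5, 0, 0, 0, 0, 5, 10, 0, 0, 0, 0, 5, 15, 8, 0, 0, 0, 3, 18, 16, 0, 0, 0, 0, 18, 24, 0, 0, 0, -4, 18, 30, 0, 0, 0, -8, 18, 30, 0, 0, 0, -12, 18, 30, 0, 0, 0, -16, 18, 30, 0, 0]'

```text
clock: 18.2
tool_pos: [0.5654, 0.1077, 0.2288]
orientation: [-0.502, -0.498, 0.503, -0.498]
contact_force: [0.6, -0.8, 0.2]
finger_gap: 0.005
```

Call:
drive_tool --deltas '[0, -4, 0, 0, 0, 0, 0, -8, 0, 8, 0, 0, 0, -9, 0, 16, 0, 0, 0, -9, 0, 24, 0, 0, 0, -9, 0, 30, 0, 0, 0, -9, 0, 30, 0, 0]'

```text
clock: 18.8
tool_pos: [0.5649, 0.0144, 0.2263]
orientation: [0.616, 0.608, -0.36, 0.349]
contact_force: [0.0, -0.8, -0.4]
finger_gap: 0.007
```

```bash
python3 m.py 5 .091|grep -v plane; python3 -c "
from h import *
a=np.load('top5.npz')['p'][170:290,100:270];b=np.load('side5.npz')['p'][150:250,250:375]
save('both5',np.hstack([cv2.resize(a,(400,282)),cv2.resize(b,(352,282))]))"
```

```text
[0.5649 0.0144 0.2263] [ 0.  -0.8 -0.4]
[[ 0.001  1.    -0.019]
 [ 0.498 -0.017 -0.867]
 [-0.867 -0.009 -0.498]]
top lidtop 3830 c [563.9 174.6] size [140.2 185.8] ang 0.4 z [87.4 91.8 95.9]
top bar 558 c [564.8 173.6] size [169.2  17.9] ang 90.0 z [155.5 161.4 165.7]
top clip 392 c [564.7  61.6] size [57.2 38.2] ang 2.4 z [85.9 89.5 93.5]
top clip 76 c [564.   98.7] size [30.7 22.6] ang 3.4 z [ 92.   97.2 122.6]
top clip 66 c [552.7 254.8] size [13.4 32.9] ang 1.8 z [ 89.   95.2 124. ]
side lidtop 850 c [565.5 170.9] size [187.5 137.7] ang 89.9 z [89.5 93.  95.3]
side bar 111 c [563.2 172. ] size [ 14.5 180.6] ang 0.2 z [143.5 161.4 164.4]
side clip 69 c [561.2  89.2] size [18.5 27.1] ang 56.5 z [ 95.5 109.  127.5]
side clip 136 c [563.1  56.1] size [44.  54.4] ang 87.9 z [80.8 90.2 92.2]
```

View pics/both5.png

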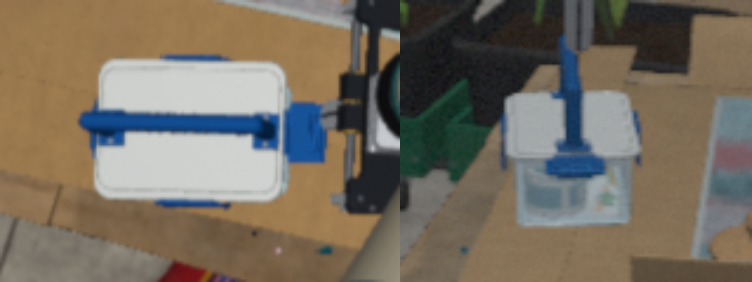

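The near, far and left clips are folded flush. Only the right clip is left, with its hinge at about y = 79.5 mm.

Call:
drive_tool --deltas '[0, 1, -3, 0, 0, 0, 0, 2, -6, 0, 0, 0, 0, 3.1, -9.8, 0, 0, 0, 0, 3.1, -9.8, 0, 0, 0, 0, 3.1, -9.8, 0, 0, 0]'

```text
clock: 19.4
tool_pos: [0.5662, 0.0544, 0.1313]
orientation: [0.612, 0.612, -0.355, 0.352]
contact_force: [-0.4, -0.4, -0.3]
finger_gap: 0.003
```

Call:
drive_tool --deltas '[0, -0.6, -1.5, 0, 0, 0, 0, -0.6, -4.5, 0, 0, 0, 0, -0.6, -6.8, 0, 0, 0, 0, -0.1, -7.4, 0, 0, 0, 0, 0.5, -7.8, 0, 0, 0, 0, 0.9, -8, 0, 0, 0, 0, 1.3, -8.1, 0, 0, 0, 0, 1.7, -8.1, 0, 0, 0, 0, 2.1, -8.1, 0, 0, 0, 0, 2.4, -8.1, 0, 0, 0]'

```text
clock: 20.4
tool_pos: [0.5673, 0.0715, 0.0495]
orientation: [0.614, 0.608, -0.358, 0.354]
contact_force: [-3.8, -16.9, 9.9]
finger_gap: 0.003
```

Call:
drive_tool --deltas '[0, 0.2, 0, 0, 0, 0, 0, 0.3, 0, 0, 0, 0, 0, 0.3, 0, 0, 0, 0]'

```text
clock: 20.7
tool_pos: [0.5674, 0.0716, 0.0495]
orientation: [0.614, 0.607, -0.359, 0.355]
contact_force: [-5.1, -16.8, 10.4]
finger_gap: 0.002
```

Call:
drive_tool --deltas '[0, -3, 0, 0, 0, 0, 0, -6, 3, 0, 0, 0, 0, -9, 7, 0, 0, 0, 0, -11, 12, 0, 0, 0, 0, -14, 16, 0, 0, 0, -2, -18, 18, -8, 0, 0, -4, -22, 18, -16, 0, 0, -6, -26, 18, -24, 0, 0, -8, -30, 18, -30, 0, 0, -8, -30, 18, -30, 0, 0]'

```text
clock: 21.7
tool_pos: [0.4843, -0.221, 0.2307]
orientation: [-0.502, -0.498, 0.502, -0.498]
contact_force: [1.0, 0.2, 1.1]
finger_gap: 0.006
```

```bash
python3 m.py 6 .091|grep -E 'lidtop|plane|bar|^\['; python3 - <<'E'
from h import *
a=np.load('top6.npz')['p'][170:290,100:270];b=np.load('side6.npz')['p'][165:240,270:360]
save('both6',np.hstack([cv2.resize(a,(400,333),interpolation=2),cv2.resize(b,(400,333),interpolation=2)]))
for n in('top','side'):
    z=np.load(n+'6.npz');p,d=z['p'],z['d'];P=pts(d,robot.get_calibration(n));X,Y,Z=P[...,0],P[...,1],P[...,2]
    m=blue(p)&(d>0)&(Z<.088)&(Z>.03)&(abs(X-.565)<.15)&(abs(Y-.175)<.17)
    k,l,s,_=cv2.connectedComponentsWithStats(m.astype(np.uint8))
    for i in range(1,k):
        if s[i,4]>8: rect(P[l==i],n+' folded')
    for nm,x,y in(('disc',.72,0),('tin',.65,-.26),('paste',.64,-.39)):
        m=(np.hypot(X-x,Y-y)<.075)&(Z>.04)&(d>0)&(Z<.08)
        if m.any():rect(P[m],n+' '+nm)
E
```

```text
[ 0.4843 -0.221   0.2307] [1.  0.2 1.1]
[[ 0.     1.    -0.008]
top lidtop 3828 c [564.4 175.8] size [139. 186.] ang 0.3 z [87.4 91.7 95.8]
plane slope x,y [0.0013 0.0028 0.0917]
top bar 553 c [565.1 173.6] size [ 17.7 169. ] ang 0.3 z [155.1 161.4 165.1]
side lidtop 858 c [564.8 169.3] size [137.1 186.1] ang 0.1 z [89. 93. 95.]
plane slope x,y [0.0012 0.013  0.0927]
side bar 131 c [562.9 170.7] size [175.   14.4] ang 89.9 z [144.8 161.8 164.5]
top folded 77 c [564.1  80. ] size [ 4.4 55.3] ang 87.9 z [51.8 67.5 86.8]
top folded 15 c [490.8 188.5] size [ 0.4 34. ] ang 1.3 z [47.9 54.5 56.7]
top disc 228 c [751.8   5.9] size [39.1 39.4] ang 1.6 z [46.5 53.6 58.7]
top tin 623 c [ 686.1 -259.6] size [67.5 66.4] ang 78.4 z [45.4 50.3 54.9]
top paste 453 c [ 667.3 -393.9] size [55.3 56.2] ang 20.8 z [45.1 50.7 55.2]
side folded 221 c [563.9  78.7] size [14.3 55.6] ang 88.5 z [53.4 68.7 84.9]
side disc 113 c [750.4  -1.5] size [34.6 36.3] ang 81.1 z [41.9 52.5 57.6]
side tin 457 c [ 686.  -263.4] size [69.1 67.1] ang 62.6 z [42.3 50.4 53.6]
side paste 475 c [ 665.6 -398. ] size [56.8 57.6] ang 46.1 z [42.4 51.3 53.2]
```

View pics/both6.png

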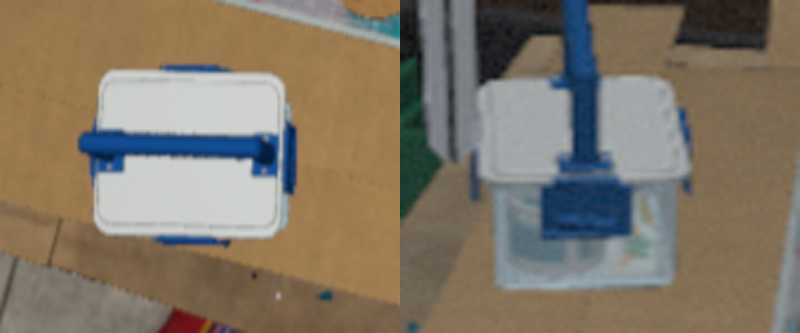

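```bash
python3 - <<'E'
from h import *
for n in('top','side'):
    z=np.load(n+'0.npz');P=pts(z['d'],robot.get_calibration(n))
    rect(P[(np.hypot(P[...,0]-.686,P[...,1]+.262)<.045)&(P[...,2]>.04)&(P[...,2]<.08)],n+' tin before')
z=np.load('side6.npz');p,d=z['p'],z['d'];P=pts(d,robot.get_calibration('side'));X,Y,Z=P[...,0],P[...,1],P[...,2]
h=cv2.cvtColor(p,cv2.COLOR_RGB2HSV);b=(h[...,0]>95)&(h[...,0]<130)&(h[...,1]>90)
for nm,m in(('far',X>.62),('near',X<.50)):
    Q=P[b&m&(d>0)&(abs(X-.565)<.12)&(abs(Y-.17)<.1)&(Z>.035)&(Z<.1)]
    print(nm,len(Q),Q.min(0).round(3) if len(Q) else'',Q.max(0).round(3) if len(Q) else'')
E
```

```text
top tin before 622 c [ 686.6 -260.1] size [67.1 66.7] ang 65.3 z [45.1 50.2 54.5]
side tin before 465 c [ 685.  -263.5] size [68.7 65.8] ang 55.4 z [41.9 50.2 53.7]
far 10 [0.633 0.143 0.055] [0.636 0.19  0.093]
near 7 [0.489 0.146 0.053] [0.49  0.189 0.056]
```

The bystanders haven't moved and the near, far and right clips measure vertical, so I'm handing in.

```bash
python3 -c "
from cell import robot
print(robot.read_state()['contact_force'].round(1)); print(robot.close_job())"
```

```text
[ 0.6 -0.7 -0.5]
the job is handed in; nothing more can be done
None
```

The lid is on the ink box and all four clips are folded down. I handed the job in at about 22 s with the arm clear of everything.

**Lid:** I picked it up by the handle bar and lowered it until it stopped solidly at about 24 N. The last pictures show its top face at 91.7 mm (expected 91), level in the top view. The side view gave a slope of about 1% along the long side, which I put down to sparse depth readings.

**Clips:** I pushed them in the order near, far, left, right. Each was pushed until it stopped the finger at about 13–19 N, well above the 5 N needed. Near, far and right also measured vertical against the box in the last pictures. The left clip faces away from both cameras, so its snap rests on that push and on it showing folded in the top view.

**Bystanders:** the tin, disc and paste pot are within about 1–2 mm of where they started, which is measurement noise. My first tin reading had wrongly taken in one of the lid's clips; re-measuring that first picture cleared up the difference.

**Lid shift:** the lid moved 1–3 mm within its play while the clips were pushed, and it stayed seated.

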